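# Strip a cooker panel and sweep it clean

### The job

Strip the salvaged cooker panel: with the puller, hook under each press-on knob, pull it straight up off its clips and leave it in the white crate. Once all the knobs are in the crate, sweep every ceramic chunk out of the panel's trough into the dustpan with the brush; do not pull knobs off, or take chunks out of the trough, with the bare fingers or move the chunks there with the puller. Finish with puller and brush standing upright on the rubber mat, and leave the bottles and the vase alone.

Things in the scene. Friction and masses are not known exactly. Their poses are not given: they have to be found in the camera images.
- panel: Salvaged cooker control panel lying on its back, fixed, 170 (x) by 330 (y) by 40 high; origin at the centre of its underside. Knob sockets stand on its deck at x = 55, y = -128, -64, 0, 64 and 128, some of them empty: two black cheek plates 30 by 6, 22 high, and two spring clips between them. A trough runs along y on its near half (see trough_end). Sizes in mm.
- trough_end (a point): Middle of the edge where the panel's trough ends in the open, on the deck (panel x = -29, y = -165, z = 40); axes as the panel's. From here the flat trough runs 324 in +y to a closed end; inner width 100 (x -50 to 50); 12 high lips along both sides and the closed end. Below the edge lies the dustpan. Sizes in mm.
- knob1: Black press-on knob, 40 g, in the socket at panel y = -128 (None if absent). Origin: centre of its skirt's underside, z up. Skirt 44 dia, 6 thick, grip 32 dia to z = 22; stem 12 dia with a 16 dia foot, bottom at z = -42 on the deck. Gap of 20 between skirt and socket top. The clips hold it with 5 to 10 N, let go after 10 of lift; the foot clears the socket after 22. Sizes in mm.
- knob2: Black press-on knob, 40 g, in the socket at panel y = -64 (None if absent). Origin: centre of its skirt's underside, z up. Skirt 44 dia, 6 thick, grip 32 dia to z = 22; stem 12 dia with a 16 dia foot, bottom at z = -42 on the deck. Gap of 20 between skirt and socket top. The clips hold it with 5 to 10 N, let go after 10 of lift; the foot clears the socket after 22. Sizes in mm.
- knob3: Black press-on knob, 40 g, in the socket at panel y = 0 (None if absent). Origin: centre of its skirt's underside, z up. Skirt 44 dia, 6 thick, grip 32 dia to z = 22; stem 12 dia with a 16 dia foot, bottom at z = -42 on the deck. Gap of 20 between skirt and socket top. The clips hold it with 5 to 10 N, let go after 10 of lift; the foot clears the socket after 22. Sizes in mm.
- knob4: Black press-on knob, 40 g, in the socket at panel y = 64 (None if absent). Origin: centre of its skirt's underside, z up. Skirt 44 dia, 6 thick, grip 32 dia to z = 22; stem 12 dia with a 16 dia foot, bottom at z = -42 on the deck. Gap of 20 between skirt and socket top. The clips hold it with 5 to 10 N, let go after 10 of lift; the foot clears the socket after 22. Sizes in mm.
- knob5: Black press-on knob, 40 g, in the socket at panel y = 128 (None if absent). Origin: centre of its skirt's underside, z up. Skirt 44 dia, 6 thick, grip 32 dia to z = 22; stem 12 dia with a 16 dia foot, bottom at z = -42 on the deck. Gap of 20 between skirt and socket top. The clips hold it with 5 to 10 N, let go after 10 of lift; the foot clears the socket after 22. Sizes in mm.
- chunk1: Chunk of broken white ceramic, about 26 by 22 by 18 high, 30 g, lying in the panel's trough (None if absent); origin at the centre of its underside as laid. Sizes in mm.
- chunk2: Chunk of broken white ceramic, about 30 by 26 by 18 (L-shaped) high, 30 g, lying in the panel's trough (None if absent); origin at the centre of its underside as laid. Sizes in mm.
- chunk3: Chunk of broken white ceramic, about 24 by 24 by 20 high, 30 g, lying in the panel's trough (None if absent); origin at the centre of its underside as laid. Sizes in mm.
- chunk4: Chunk of broken white ceramic, about 32 by 20 by 18 high, 30 g, lying in the panel's trough (None if absent); origin at the centre of its underside as laid. Sizes in mm.
- dustpan: Steel dustpan, fixed, outer 190 (x) by 150 (y), floor 4 thick, walls 4 thick and 50 high at both sides and the back (-y); the mouth (+y) is open and butts against the trough's open end, whose deck is 36 above the pan floor. Origin at the centre of its underside; a short handle rises at -y. Sizes in mm.
- crate: White plastic crate, fixed, open-topped, 200 (x) by 220 (y) by 60 high, walls and floor 5 thick; origin at the centre of its underside. Sizes in mm.
- mat: Black rubber mat, fixed, 120 (x) by 320 (y), 3 thick; origin at the centre of its underside. Puller and brush stand on it at the start. Sizes in mm.
- puller: Cap puller, 160 g, standing upright on its fork; a steel C-frame. Origin: underside of the fork, below the handle; z up. Fork opens to +x: prongs 6 thick, 9 wide, tips at x = 26, 20 slot between them back to x = -22. Frame's back at x = -38 to -30, its bridge from z = 45 to 53. A knob's stem and foot pass the slot, its skirt does not: a pulled knob sits on the fork. Sizes in mm.
- puller_grip (a point): Middle of the puller's wooden handle, 80 above its underside; handle 22 by 22 square, z = 53 to 106. Axes as the puller's. Sizes in mm.
- brush: Hand brush, 140 g, standing upright on its stiff bristles. Origin at the centre of the underside of the bristles, z up. Bristles and head 80 (x) by 28 (y), z = 0 to 42; sweeps along its y. Handle 22 by 22 square, z = 42 to 106. Sizes in mm.
- bottle1: Blue plastic bottle with a twist cap, 64 diameter, 190 high; origin at the centre of its underside. Bystander: leave alone. Sizes in mm.
- bottle2: Blue plastic bottle with a twist cap, 64 diameter, 190 high; origin at the centre of its underside. Bystander: leave alone. Sizes in mm.
- vase: White ceramic vase, 100 diameter, 150 high; origin at the centre of its underside. Bystander: leave alone. Sizes in mm.
Not all that is in view belongs to the job. Of the things shaped like the puller, the steel one is meant.

How it is judged (in metres and radians):
On the way, in this order (a step that is already met when the one before it is completed fails the run):
1. every knob has been pulled off and lies in the crate (x of knob1 in the frame of crate between -0.098 and 0.098 m and y of knob1 in the frame of crate between -0.108 and 0.108 m and z of knob1 in the frame of crate between 0 and 0.062 m and x of knob2 in the frame of crate between -0.098 and 0.098 m and y of knob2 in the frame of crate between -0.108 and 0.108 m and z of knob2 in the frame of crate between 0 and 0.062 m and x of knob3 in the frame of crate between -0.098 and 0.098 m and y of knob3 in the frame of crate between -0.108 and 0.108 m and z of knob3 in the frame of crate between 0 and 0.062 m and x of knob4 in the frame of crate between -0.098 and 0.098 m and y of knob4 in the frame of crate between -0.108 and 0.108 m and z of knob4 in the frame of crate between 0 and 0.062 m and x of knob5 in the frame of crate between -0.098 and 0.098 m and y of knob5 in the frame of crate between -0.108 and 0.108 m and z of knob5 in the frame of crate between 0 and 0.062 m), for 0.2 s.
2. every chunk lies in the dustpan (((x of chunk1 in the frame of dustpan between -0.095 and 0.095 m and y of chunk1 in the frame of dustpan between -0.078 and 0.072 m and z of chunk1 in the frame of dustpan between -0.002 and 0.06 m) or (x of chunk1 in the frame of dustpan between -0.095 and 0.095 m and y of chunk1 in the frame of dustpan between -0.078 and 0.08 m and z of chunk1 in the frame of dustpan between -0.002 and 0.036 m)) and ((x of chunk2 in the frame of dustpan between -0.095 and 0.095 m and y of chunk2 in the frame of dustpan between -0.078 and 0.072 m and z of chunk2 in the frame of dustpan between -0.002 and 0.06 m) or (x of chunk2 in the frame of dustpan between -0.095 and 0.095 m and y of chunk2 in the frame of dustpan between -0.078 and 0.08 m and z of chunk2 in the frame of dustpan between -0.002 and 0.036 m)) and ((x of chunk3 in the frame of dustpan between -0.095 and 0.095 m and y of chunk3 in the frame of dustpan between -0.078 and 0.072 m and z of chunk3 in the frame of dustpan between -0.002 and 0.06 m) or (x of chunk3 in the frame of dustpan between -0.095 and 0.095 m and y of chunk3 in the frame of dustpan between -0.078 and 0.08 m and z of chunk3 in the frame of dustpan between -0.002 and 0.036 m)) and ((x of chunk4 in the frame of dustpan between -0.095 and 0.095 m and y of chunk4 in the frame of dustpan between -0.078 and 0.072 m and z of chunk4 in the frame of dustpan between -0.002 and 0.06 m) or (x of chunk4 in the frame of dustpan between -0.095 and 0.095 m and y of chunk4 in the frame of dustpan between -0.078 and 0.08 m and z of chunk4 in the frame of dustpan between -0.002 and 0.036 m))), for 0.2 s.
At the end, for the whole second after the job is handed in: Every knob is inside the crate below its rim and every chunk between the walls of the dustpan, on its floor or on other chunks (origin under 60 mm above the pan's underside); puller and brush stand on the mat within its outline, upright within 0.15 rad; all released and at rest (all of step 1 and all of step 2 and x of puller in the frame of mat between -0.06 and 0.06 m and y of puller in the frame of mat between -0.16 and 0.16 m and z of puller in the frame of mat between -0.003 and 0.012 m and angle between each of puller, brush's own z axis and vertical below 0.15 rad and linear speed of each of puller, brush below 0.03 m/s and x of brush in the frame of mat between -0.06 and 0.06 m and y of brush in the frame of mat between -0.16 and 0.16 m and z of brush in the frame of mat between -0.003 and 0.012 m and linear speed of each of knob1, knob2, knob3, knob4, knob5, chunk1, chunk2, chunk3, chunk4 below 0.05 m/s); the robot touches nothing.
It fails at once if a bottle or the vase is moved more than 3 cm or tipped (distance of any of bottle1, bottle2, vase from where it was at the start of the episode above 0.03 m or angle between any of bottle1, bottle2, vase's own z axis and vertical above 0.4 rad).
It fails at once if a knob still in its socket is pulled or pushed with the fingers ((contact force between the fingers and knob1 above 1 N and z of knob1 in the frame of panel between 0.078 and 0.09 m and x of knob1 in the frame of panel between 0.045 and 0.065 m) or (contact force between the fingers and knob2 above 1 N and z of knob2 in the frame of panel between 0.078 and 0.09 m and x of knob2 in the frame of panel between 0.045 and 0.065 m) or (contact force between the fingers and knob3 above 1 N and z of knob3 in the frame of panel between 0.078 and 0.09 m and x of knob3 in the frame of panel between 0.045 and 0.065 m) or (contact force between the fingers and knob4 above 1 N and z of knob4 in the frame of panel between 0.078 and 0.09 m and x of knob4 in the frame of panel between 0.045 and 0.065 m) or (contact force between the fingers and knob5 above 1 N and z of knob5 in the frame of panel between 0.078 and 0.09 m and x of knob5 in the frame of panel between 0.045 and 0.065 m)).
It fails at once if a chunk lying in the trough is moved with the fingers or with the puller ((contact force between any of the fingers, puller and chunk1 above 0.5 N and x of chunk1 in the frame of panel between -0.085 and 0.03 m and y of chunk1 in the frame of panel between -0.16 and 0.165 m and z of chunk1 in the frame of panel between 0.035 and 0.07 m) or (contact force between any of the fingers, puller and chunk2 above 0.5 N and x of chunk2 in the frame of panel between -0.085 and 0.03 m and y of chunk2 in the frame of panel between -0.16 and 0.165 m and z of chunk2 in the frame of panel between 0.035 and 0.07 m) or (contact force between any of the fingers, puller and chunk3 above 0.5 N and x of chunk3 in the frame of panel between -0.085 and 0.03 m and y of chunk3 in the frame of panel between -0.16 and 0.165 m and z of chunk3 in the frame of panel between 0.035 and 0.07 m) or (contact force between any of the fingers, puller and chunk4 above 0.5 N and x of chunk4 in the frame of panel between -0.085 and 0.03 m and y of chunk4 in the frame of panel between -0.16 and 0.165 m and z of chunk4 in the frame of panel between 0.035 and 0.07 m)).
Of knob1, knob2, knob3, knob4, knob5 only 3 to 5 are there at a start; the rules pass over those that are not, and their reading is None.
Of chunk1, chunk2, chunk3, chunk4 only 2 to 4 are there at a start; the rules pass over those that are not, and their reading is None.
At some moment in a run one of chunk1, chunk2, chunk3, chunk4 may be knocked a few centimetres aside while the robot is not near it.
Once in a run the grip may slacken for a moment while it holds something.
It also fails if it takes over 210 s, if anything falls off the work surface, if the arm or the gripper's body presses on something with over 40 N, if the wrist force passes 120 N, or if a joint passes its speed limit or range.

### The arm

A 6-joint arm with a two-finger parallel gripper is mounted at the origin on the work surface. World frame = base frame: x ahead of the robot, y to its left, z up, the work surface at z = 0. Lengths are in mm, angles in degrees, forces in N, time in s.
With the tool pointing down it reaches from about 300 to 850 mm from the base axis. Payload 4.2 kg.
Tool frame: the origin (TCP) lies midway between the tips of the shut fingers; the grasp point (between the pads) lies 19 mm behind it (env.grip_depth is the distance from the TCP to the grasp point, in mm); z points along the fingers, y is the line along which they close (so a half turn about z gives the same grasp; the last joint's range is limited). The gripper opens to 91 mm and grips with 3 to 60 N. Pads are 32 mm wide; open, the fingers measure 118 mm over their backs; the gripper's body (76 mm by 178 mm) begins 60 mm behind the grasp point.
Start: joints at [-70.302, 18.312, 89.639, -0, 72.044, -1.146], TCP at [204.605, -537.382, 213.976] pointing down, gripper open.
Joint ranges: [-177.97, 177.97], [-48.28, 115.42], [12.27, 149.76], [-77.06, 257.06], [2.81, 150.46], [-146.56, 146.56]. Speed limits (degrees/s): [147.25, 147.25, 180, 180, 180, 180].

### API

Orientations are given as [roll, pitch, yaw] about the fixed x, y, z axes, in that order (R = Rz(yaw) Ry(pitch) Rx(roll)).
In Python, from workcell import env, eyes gives the robot as it stands.
- The arm moves only by the tool send_rows, never from a script. Its argument "motion" is a list of rows, each a list of 7 numbers: the shift along the world's x, y, z normalised to -1 to 1, where 1 is 0.5 m, then the turn, a rotation vector about the world's x, y, z normalised to -1 to 1, where 1 is 60 degrees, then the opening, from -1 (shut) to 1 (fully open). A call has 1 to 20 rows; each row is the pose to reach, as a shift and turn from the pose commanded when the call began; what a row does not reach only later rows make up. A row lasts 1/8 s, in which the tool goes at most 62.5 mm and 10.7 degrees, less where a joint would pass 70% of its speed; a pose out of reach is approached as far as the arm can. A call with a number of a shift or a turn outside -1 to 1 is refused whole. A call with a gripper value outside its range is refused whole. The fingers move at their own pace and stop on an object; "squeeze" is the grip in N (left out, the last holds). Time passes only in rows, so rows that repeat a pose let the fingers close. It gives the time, the measured TCP pose, the force, the opening and the grip force at its end, in the units of the state.
- env.state(): the state, without advancing time (a new reading comes with each control period).
- eyes.grab_frame(name): name is "scene" or "top" or "wrist"; returns a dict with "pixels" (400x640x3 uint8, red, green, blue), "depth" (400x640 float32, mm along the optical axis (not along the pixel's ray), 0 where there is no reading), "fx", "fy", "cx", "cy" (pixels), "R" (3x3) and "t" (3): a world point X has camera coordinates R X + t; the wrist camera has in their place "T_tool_cam" (4x4, takes a point from camera to tool coordinates, whose origin is the TCP and whose axes are the flange's). Camera axes: x right, y down, z forward; pixel columns grow to the right and rows downward; lengths in mm; the calibration is good to about 2 mm. A picture is of the moment at which its call begins: read the wrist's pose just before it.
- env.job_done(): hands the job in; it is judged then, once.
The state is a dict: "time_s": time; "qpos": joint angles; "qvel": joint speeds; "effort": joint torques, N m; "ee_pos": TCP position; "ee_rot": TCP orientation; "force": force on the tool from outside, world axes, zero at the start; "torque": the same for the moment, N m; "gripper_width": finger opening in mm; "gripper_force": force on a finger pad.
Only numpy, scipy, OpenCV 4.12 (cv2) and the standard library are available. Lean on these libraries where they do the work, as an engineer would, in place of code of your own. Each camera call takes 0.05 s, during which the arm holds its last target. There are 200 camera calls.

## Working session

There is one attempt and no reset: what is moved stays moved. The work goes in short steps, Python scripts to look and compute and a tool call to move; the robot and the scene stay as the last step left them, time stands still between calls to the robot, and variables do not carry over. Pictures are saved under pics/ and viewed, at most 14 in all, crops included, and the job is handed in when it is done.

Besides the shell and the picture viewer there is one more tool, called as a command line: name --pt "numbers of a row" for each row, then --argument value for the rest. send_rows: Moves the arm, as the interface text tells. Its arguments: {"type":"object","properties":{"motion":{"type":"array"},"squeeze":{"type":"number"}},"required":["motion"]}

```bash
ls; mkdir -p pics
cat > h.py <<'E'
import numpy as np,cv2
from workcell import env,eyes
def snap(n,f):
    d=eyes.grab_frame(n); cv2.imwrite(f'pics/{f}.png',cv2.cvtColor(d['pixels'],cv2.COLOR_RGB2BGR)); np.savez(f'pics/{f}.npz',**d); return d
def load(f): return dict(np.load(f'pics/{f}.npz'))
def cloud(d):
    v,u=np.mgrid[0:400,0:640]; z=d['depth']
    c=np.stack([(u-d['cx'])/d['fx']*z,(v-d['cy'])/d['fy']*z,z],-1)
    return (c-d['t'])@d['R']
E
python3 - <<'E'
from h import *
for n in('scene','top'):
    d=snap(n,n+'0'); print(n,d['R'].round(3).tolist(),d['t'],d['fx'])
print(env.state(),env.grip_depth)
a=[cv2.imread(f'pics/{n}0.png') for n in('scene','top')]
E
```

```text
pics
scene [[0.663, 0.748, 0.021], [0.403, -0.333, -0.852], [-0.631, 0.574, -0.523]] [-298.61929576 -141.43613755 1410.89848975] 385.537290045306
top [[0.012, -1.0, -0.016], [-0.985, -0.009, -0.172], [0.172, 0.018, -0.985]] [ -58.55999769  505.02355554 1585.98241265] 517.704848227445
{'time_s': 0.1, 'qpos': array([-7.03002029e+01,  1.83475354e+01,  8.96998974e+01, -8.16812952e-04,
        7.20442037e+01, -1.14546793e+00]), 'qvel': array([ 0.02734176, -0.03241361, -0.1665866 ,  0.01125368, -0.01658573,
       -0.01447264]), 'effort': array([ 9.96192684e-04, -4.13332272e+01, -2.32509720e+01,  7.29424506e-02,
        4.22398327e-02, -6.19332877e-05]), 'ee_pos': array([ 204.45723076, -536.93145311,  213.20553489]), 'ee_rot': array([-1.79908366e+02, -1.05541983e-03,  2.08455166e+01]), 'force': array([-0.08344655,  0.57235313,  0.14831311]), 'torque': array([-0.0077906 ,  0.01062945,  0.0891169 ]), 'gripper_force': 0.0, 'gripper_width': 91.11933413849627} 18.8
```

View pics/top0.png

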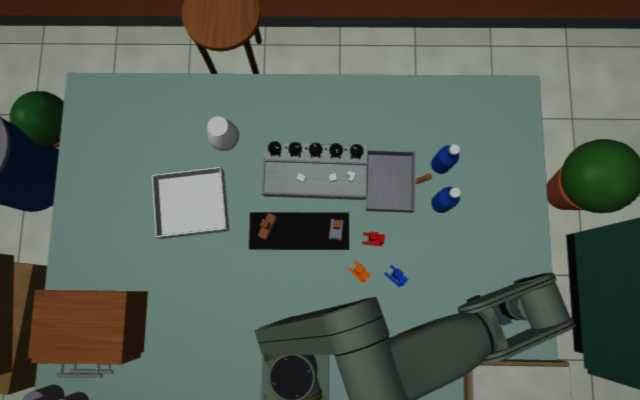

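View pics/scene0.png

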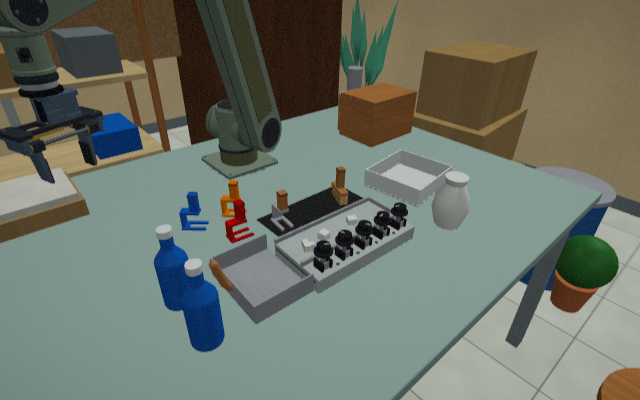

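Top view: five knobs at row 149 (columns 275, 295, 315, 336, 357) and three chunks at (300,177), (333,177) and (351,175). The crate is at (190,203). The puller-shaped things are the grey one on the mat (336,229), red (374,239), orange (360,271) and blue (397,276). The grey steel one with the wooden handle fits, and I'll confirm it in a crop. The brush is at (266,226).

Run:
```python
from h import *
im=cv2.imread('pics/top0.png')[135:255,235:435]
cv2.imwrite('pics/crop1.png',cv2.resize(im,None,fx=4,fy=4,interpolation=cv2.INTER_CUBIC))
d=load('top0');P=cloud(d)
for n,(u,v) in dict(k1=(357,149),k2=(336,149),k3=(315,149),k4=(295,149),k5=(275,149),c1=(300,177),c2=(333,177),c3=(351,175),trough=(315,180),puller=(337,224),brush=(270,218),crate=(190,203),table=(200,300),pan=(390,180),mat=(300,230)).items(): print(n,P[v,u].round(1))
```

```text
k1 [ 661.1 -182.4  101.5]
k2 [ 658.5 -117.5  109.1]
k3 [659.9 -52.8 102.5]
k4 [659.8   9.  101.3]
k5 [656.9  70.  110.1]
c1 [580.9  -5.9  58.6]
c2 [ 581.8 -109.6   58.5]
c3 [ 589.4 -166.3   55.2]
trough [576.5 -52.8  36.4]
puller [ 427.1 -121.6  104.6]
brush [452.   86.7  43.8]
crate [502.8 349.3  11.9]
table [1.963e+02 3.045e+02 1.000e-01]
pan [ 585.8 -295.4    2.6]
mat [419.2  -6.3   9. ]
```

View pics/crop1.png

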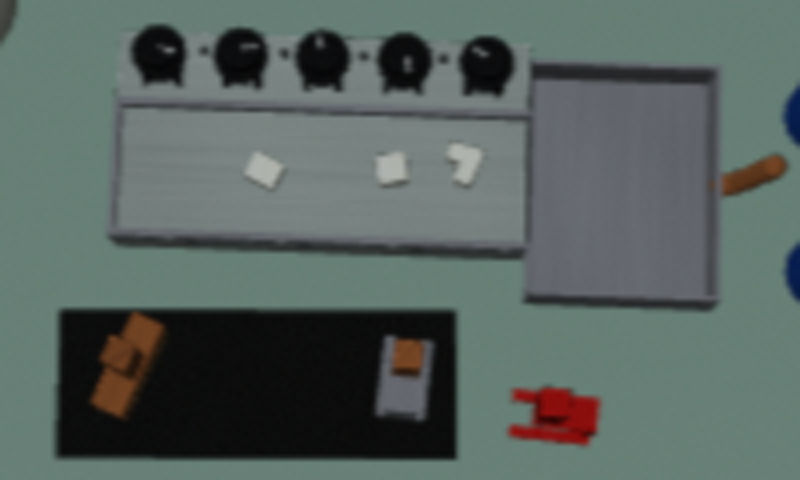

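The crop confirms it: the steel puller is at crop (405,378), grey with a wooden handle, and the red, orange and blue ones are painted decoys. The chunks are at crop (264,170), (391,169) and (464,163). Now to look from near.

send_rows --pt "0.0 0.0 0.2 0 0 0 1" --pt "0.05 0.1 0.37 0 0 -0.17 1" --pt "0.43 0.7 0.37 0 0 -0.347 1" --pt "0.43 0.7 0.37 0 0 -0.347 1" --pt "0.43 0.834 0.37 0 0 -0.347 1" --pt "0.43 0.834 0.37 0 0 -0.347 1" --pt "0.43 0.834 0.37 0 0 -0.347 1" --pt "0.43 0.834 0.37 0 0 -0.347 1" --pt "0.43 0.834 0.37 0 0 -0.347 1" --pt "0.43 0.834 0.37 0 0 -0.347 1" --pt "0.43 0.834 0.37 0 0 -0.347 1" --pt "0.43 0.834 0.37 0 0 -0.347 1" --pt "0.43 0.834 0.37 0 0 -0.347 1"

```text
time_s: 1.72
ee_pos: [419.1, -121.6, 398.7]
ee_rot: [180.0, 0.0, -0.1]
force: [0.5, -0.4, 0.3]
gripper_width: 91.5
gripper_force: 0.0
```

```bash
cat >> h.py <<'E'
from scipy.spatial.transform import Rotation as Ro
def wrist(f):
    s=env.state(); d=eyes.grab_frame('wrist'); T=d['T_tool_cam']; Rt=Ro.from_euler('xyz',s['ee_rot'],degrees=True).as_matrix()
    Rwc=Rt@T[:3,:3]; p=Rt@T[:3,3]+s['ee_pos']; d['R']=Rwc.T; d['t']=-Rwc.T@p
    cv2.imwrite(f'pics/{f}.png',cv2.cvtColor(d['pixels'],cv2.COLOR_RGB2BGR)); np.savez(f'pics/{f}.npz',**d); return d
def at_z(d,u,v,z):
    "world points where pixel rays meet height z"
    r=np.array([(u-d['cx'])/d['fx'],(v-d['cy'])/d['fy'],1])@d['R']; p=-d['R'].T@d['t']; return p+r*(z-p[2])/r[2]
E
python3 - <<'E'
from h import *
s=env.state();print(s['time_s'],s['ee_pos'],s['ee_rot'])
d=wrist('w1');print(d['T_tool_cam'],d['fx'])
E
```

```text
1.725 [ 419.05225225 -121.62730007  398.73970847] [ 1.79985301e+02  3.49548841e-02 -1.20778930e-01]
[[ 1.72107637e-04 -9.56451729e-01 -2.91890494e-01  8.31250472e+01]
 [ 9.99998687e-01  6.34901183e-04 -1.49078141e-03  5.46015153e-01]
 [ 1.61118208e-03 -2.91889854e-01  9.56450583e-01 -1.69490772e+02]
 [ 0.00000000e+00  0.00000000e+00  0.00000000e+00  1.00000000e+00]] 282.39091918190667
```

View pics/w1.png

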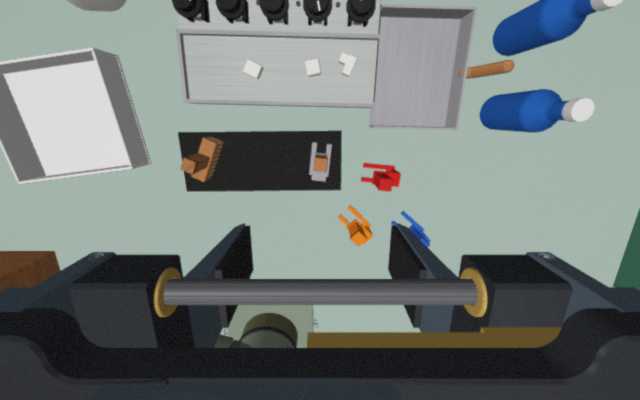

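The steel puller's fork opens in +x (up in the image), with prong tips at about (313,145) and (328,145). The brush is at (203,160), its handle leaning left in the view only because of perspective.

Run:
```python
from h import *
im=cv2.imread('pics/w1.png')[0:197,175:385]
im=cv2.resize(im,None,fx=3,fy=3,interpolation=cv2.INTER_CUBIC);cv2.imwrite('pics/crop2.png',im)
```

```text
(no output)
```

View pics/crop2.png

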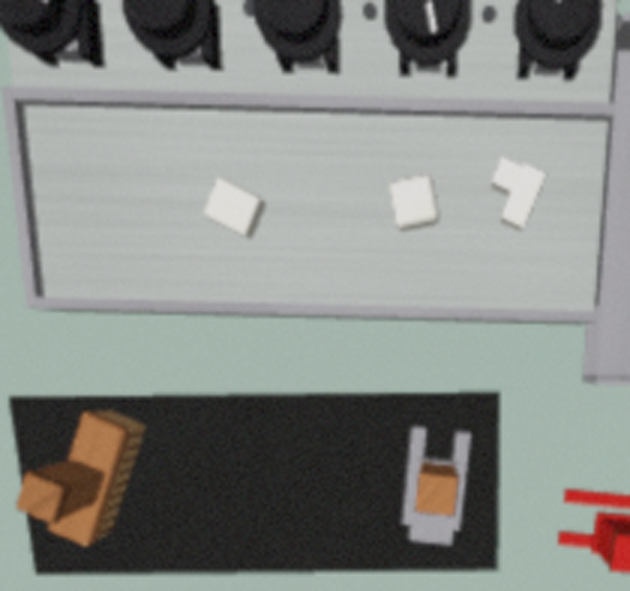

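Run:
```python
from h import *
d=load('w1')
q=lambda n,x,y,z: print(n,at_z(d,175+x/3-.33,y/3-.33,z).round(1))
q('tipL',411,428,9);q('tipR',471,432,9);q('handle',437,493,109);q('bridge',409,541,56);q('bridge',453,543,56)
q('br head',90,410,45);q('br head',128,424,45);q('br head',50,535,45);q('br head',90,547,45);q('br handle',41,497,109)
q('rim near L',33,305,52);q('rim near R',590,320,52);q('rim far L',8,90,52);q('rim far R',613,104,52)
for x in (235,207),(413,202),(520,193): q('chunk',*x,58)
for x in (10,398),(498,393),(37,573),(497,568): q('mat',*x,3)
for x in ((0,-18+20),): pass
q2=lambda n,x,y,z: print(n,at_z(d,x,y,z).round(1))
for x in (92,50),(132,165),(0,65),(18,181): q2('crate rim',*x,60)
P=cloud(load('top0'))
# knob tops: high points near panel
m=(P[...,2]>95)&(P[...,2]<112)&(P[...,0]>630)&(P[...,0]<690)&(P[...,1]>-220)&(P[...,1]<110)
n,l,s,c=cv2.connectedComponentsWithStats(m.astype(np.uint8))
for i in range(1,n):
    if s[i,4]>10: print('knob',s[i,4],np.median(P[l==i],0).round(1),c[i].round(1), at_z(load('top0'),*c[i],104).round(1))
```

```text
tipL [ 455.  -104.7    9. ]
tipR [ 452.4 -143.6    9. ]
handle [ 428.8 -121.6  109. ]
bridge [ 390.6 -104.2   56. ]
bridge [ 389.3 -131.3   56. ]
br head [469.1  87.5  45. ]
br head [460.8  65.5  45. ]
br head [392.5 122.   45. ]
br head [384.7  97.7  45. ]
br handle [427.   94.1 109. ]
rim near L [528.3 110.3  52. ]
rim near R [ 519.6 -209.9   52. ]
rim far L [637.  108.3  52. ]
rim far R [ 629.6 -216.7   52. ]
chunk [578.5 -10.8  58. ]
chunk [ 580.8 -108.6   58. ]
chunk [ 585.2 -167.2   58. ]
mat [474.1 155.3   3. ]
mat [ 476.6 -161.     3. ]
mat [357.  154.2   3. ]
mat [ 360.1 -162.5    3. ]
crate rim [606.3 247.   60. ]
crate rim [419.7 219.1  60. ]
crate rim [584.6 403.2  60. ]
crate rim [390.5 434.9  60. ]
knob 82 [666.8  73.9 104.6] [273.6 146.5] [666.7  75.  104. ]
knob 86 [664.9  12.2 104.1] [294. 147.] [665.6  12.  104. ]
knob 83 [663.4 -52.7 104.4] [314.6 147.7] [663.6 -51.5 104. ]
knob 83 [ 662.  -117.5  104.5] [335.7 148.3] [ 662.  -116.5  104. ]
knob 91 [ 660.  -179.2  104.4] [356.1 149.1] [ 659.9 -179.5  104. ]
```

send_rows --pt "0.019 0 -0.1 0 0 -0.065 1" --pt "0.019 0 -0.22 0 0 -0.065 1" --pt "0.019 0 -0.34 0 0 -0.065 1" --pt "0.019 0 -0.46 0 0 -0.065 1" --pt "0.019 0 -0.56 0 0 -0.065 1" --pt "0.019 0 -0.62 0 0 -0.065 1" --pt "0.019 0 -0.665 0 0 -0.065 1" --pt "0.019 0 -0.665 0 0 -0.065 1" --pt "0.019 0 -0.665 0 0 -0.065 1" --pt "0.019 0 -0.665 0 0 -0.065 1" --pt "0.019 0 -0.665 0 0 -0.065 -1" --pt "0.019 0 -0.665 0 0 -0.065 -1" --pt "0.019 0 -0.665 0 0 -0.065 -1" --pt "0.019 0 -0.665 0 0 -0.065 -1" --pt "0.019 0 -0.665 0 0 -0.065 -1" --pt "0.019 0 -0.665 0 0 -0.065 -1" --squeeze 50

```text
time_s: 3.78
ee_pos: [429.1, -120.4, 66.4]
ee_rot: [180.0, 0.0, -3.9]
force: [-0.6, -1.2, -0.1]
gripper_width: 33.9
gripper_force: 0.0
```

send_rows --pt "0 0 0 0 0 0 -1" --pt "0 0 0 0 0 0 -1" --pt "0 0 0 0 0 0 -1" --pt "0 0 0.1 0 0 0 -1" --pt "0 0 0.2 0 0 0 -1" --pt "0 0 0.3 0 0 0.04 -1" --pt "0.1 0.1 0.3 0 0 0.04 -1" --pt "0.2 0.2 0.3 0 0 0.04 -1" --pt "0.3 0.3 0.3 0 0 0.04 -1" --pt "0.356 0.393 0.3 0 0 0.04 -1" --pt "0.356 0.393 0.3 0 0 0.04 -1" --pt "0.356 0.393 0.3 0 0 0.04 -1" --pt "0.356 0.393 0.3 0 0 0.04 -1" --pt "0.356 0.393 0.3 0 0 0.04 -1"

```text
time_s: 5.52
ee_pos: [606.4, 74.7, 216.8]
ee_rot: [180.0, 0.0, -1.6]
force: [0.2, 0.4, -1.0]
gripper_width: 21.9
gripper_force: 50.0
```

Run:
```python
from h import *
d=wrist('w2')
cv2.imwrite('pics/w2c.png',cv2.resize(cv2.imread('pics/w2.png')[0:280,130:530],None,fx=2,fy=2,interpolation=cv2.INTER_CUBIC))
s=env.state();print(s['ee_pos'],s['ee_rot'],s['gripper_width'],s['gripper_force'])
for k in range(1,6):
    X=np.array([663.5+1.73*(k-3),-52.1+64*(k-3),104.]);c=d['R']@X+d['t'];print(k,c[0]/c[2]*d['fx']+d['cx'],c[1]/c[2]*d['fy']+d['cy'])
```

```text
[606.51034435  74.87236379 216.90099853] [ 1.79985053e+02 -9.99023195e-03 -1.56787441e+00] 22.15281137082725 49.99836266040802
1 579.0164170325436 141.1555138004889
2 513.5296189070815 141.16435413303833
3 448.08098039697234 141.17318931426428
4 382.6704681581186 141.18201934866784
5 317.29804888526013 141.1908442407451
```

View pics/w2c.png

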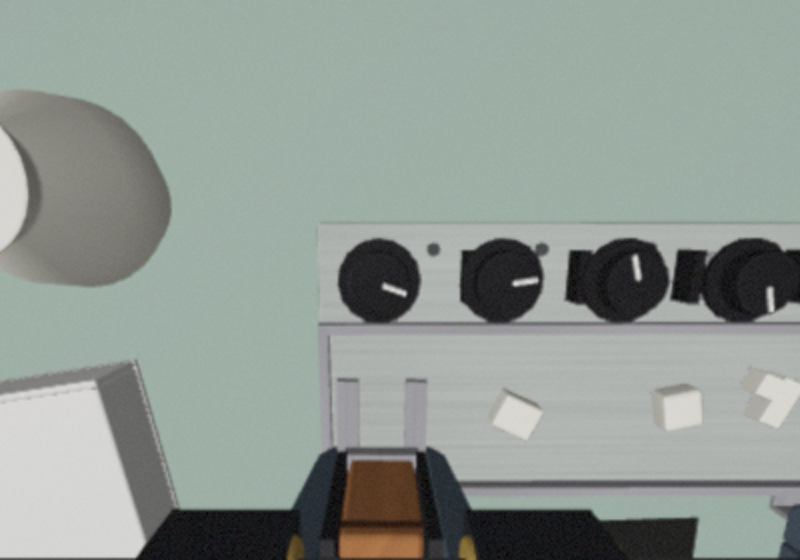

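Run:
```python
from h import *
d=load('w2')
for n,x,y,z in (('tips',382,379,159.5),('tipL',337,379,159.5),('tipR',427,379,159.5),('baseL',337,447,159.5),('baseR',427,447,159.5),('k5 skirt',379,280,88),('k4skirt',502,280,88),('k4 grip',494,282,104),('k5 grip',377,283,104)): print(n,at_z(d,130+x/2-.25,y/2-.25,z).round(1))
```

```text
tips [632.4  73.5 159.5]
tipL [632.9  92.1 159.5]
tipR [631.9  54.9 159.5]
baseL [602.8  93.6 159.5]
baseR [601.8  55.  159.5]
k5 skirt [667.1  74.1  88. ]
k4skirt [665.4  10.5  88. ]
k4 grip [665.8  17.7 104. ]
k5 grip [666.9  75.  104. ]
```

send_rows --pt "0 0.003 -0.08 0 0 0 -1" --pt "0 0.003 -0.15 0 0 0 -1" --pt "0 0.003 -0.168 0 0 0 -1" --pt "0 0.003 -0.168 0 0 0 -1" --pt "0.03 0.0025 -0.168 0 0 0 -1" --pt "0.06 0.002 -0.168 0 0 0 -1" --pt "0.09 0.001 -0.168 0 0 0 -1" --pt "0.121 0 -0.168 0 0 0 -1" --pt "0.121 0 -0.168 0 0 0 -1" --pt "0.121 0 -0.168 0 0 0 -1"

```text
time_s: 6.82
ee_pos: [667.8, 76.1, 133.0]
ee_rot: [-180.0, -0.0, -1.5]
force: [-0.5, -0.1, -1.3]
gripper_width: 21.7
gripper_force: 50.0
```

send_rows --pt "0 0 0.015 0 0 0 -1" --pt "0 0 0.03 0 0 0 -1" --pt "0 0 0.045 0 0 0 -1" --pt "0 0 0.06 0 0 0 -1" --pt "0 0 0.08 0 0 0 -1" --pt "0 0 0.11 0 0 0 -1" --pt "0 0 0.14 0 0 0 -1" --pt "0 0 0.16 0 0 0 -1" --pt "0 0 0.16 0 0 0 -1"

```text
time_s: 7.95
ee_pos: [668.1, 76.1, 213.8]
ee_rot: [-180.0, -0.1, -1.5]
force: [0.4, -0.1, -2.4]
gripper_width: 22.2
gripper_force: 50.0
```

Run:
```python
from h import *
d=wrist('w3');e=snap('top','top1')
a=cv2.imread('pics/w3.png')[0:280,130:530];b=cv2.resize(cv2.imread('pics/top1.png')[120:260,140:440],None,fx=8/3,fy=8/3)
a=cv2.resize(a,(320,224));print(b.shape)
cv2.imwrite('pics/v4.png',np.vstack([np.hstack([a,np.zeros((224,480,3),np.uint8)]),b]))
s=env.state();print(s['ee_pos'],s['ee_rot'],s['gripper_width'],s['force'])
```

```text
(373, 800, 3)
[667.35930649  76.0893157  212.13075934] [ 1.79989400e+02  4.23204639e-02 -1.47530774e+00] 21.626381982862938 [ 0.25740176  0.63989976 -2.08343304]
```

View pics/v4.png

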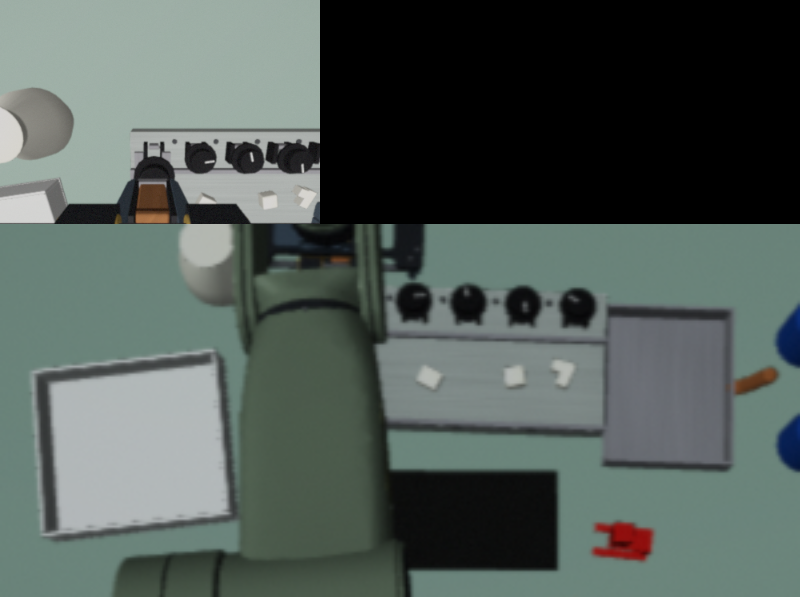

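Run:
```python
from h import *
d=load('top1');Q=[]
for x,y in((33,370),(218,351),(237,517),(43,537)): Q.append(at_z(d,140+x*.375-.3,120+y*.375-.3,60)); print(Q[-1].round(1))
Q=np.array(Q);print(Q.mean(0),[np.linalg.norm(Q[i]-Q[i-1]).round() for i in range(4)])
v=Q[1]-Q[0];print(np.degrees(np.arctan2(v[0],-v[1])))
v=Q[1]-Q[2];print(np.degrees(np.arctan2(v[1],v[0])))
P=cloud(d)
```

```text
[320.9 444.4  60. ]
[345.  231.6  60. ]
[158.3 202.1  60. ]
[133.5 420.7  60. ]
[239.43132639 324.71481777  60.        ] [np.float64(189.0), np.float64(214.0), np.float64(189.0), np.float64(220.0)]
6.44720521214031
8.977182616251739
```

Run:
```python
from h import *
d=load('top1');Q=[]
for x,y in((33,370),(218,351),(237,517),(43,537)): Q.append(at_z(d,140+x*.375-.3,120+(y-224)*.375-.3,60)); print(Q[-1].round(1))
Q=np.array(Q);print(Q.mean(0),[np.linalg.norm(Q[i]-Q[i-1]).round() for i in range(4)])
v=Q[1]-Q[0];print(np.degrees(np.arctan2(v[0],-v[1])))
v=Q[1]-Q[2];print(np.degrees(np.arctan2(v[1],v[0])))
```

```text
[585.1 461.9  60. ]
[609.9 243.   60. ]
[412.4 212.4  60. ]
[386.9 437.1  60. ]
[498.56765736 338.57770319  60.        ] [np.float64(200.0), np.float64(220.0), np.float64(200.0), np.float64(226.0)]
6.462983205110676
8.79478979799194
```

send_rows --pt "-0.1 0 0 0 0 0 -1" --pt "-0.2 0.05 0 0 0 0.05 -1" --pt "-0.24 0.16 0 0 0 0.1 -1" --pt "-0.248 0.27 0 0 0 0.152 -1" --pt "-0.248 0.38 0 0 0 0.152 -1" --pt "-0.248 0.49 0 0 0 0.152 -1" --pt "-0.248 0.6 0 0 0 0.152 -1" --pt "-0.248 0.682 0 0 0 0.152 -1" --pt "-0.248 0.682 0 0 0 0.152 -1" --pt "-0.248 0.682 0 0 0 0.152 -1" --pt "-0.248 0.682 -0.1 0 0 0.152 -1" --pt "-0.248 0.682 -0.18 0 0 0.152 -1" --pt "-0.248 0.682 -0.215 0 0 0.152 -1" --pt "-0.248 0.682 -0.229 0 0 0.152 -1" --pt "-0.248 0.682 -0.229 0 0 0.152 -1" --pt "-0.248 0.682 -0.229 0 0 0.152 -1"

```text
time_s: 10.05
ee_pos: [544.5, 417.7, 99.8]
ee_rot: [-179.9, -0.2, 7.6]
force: [0.6, -0.4, -0.3]
gripper_width: 21.8
gripper_force: 50.0
```

send_rows --pt "-0.025 -0.003 0 0 0 0 -1" --pt "-0.05 -0.007 0 0 0 0 -1" --pt "-0.075 -0.01 0 0 0 0 -1" --pt "-0.1 -0.013 0 0 0 0 -1" --pt "-0.12 -0.016 0 0 0 0 -1" --pt "-0.12 -0.016 0 0 0 0 -1" --pt "-0.12 -0.016 0.1 0 0 0 -1" --pt "-0.12 -0.016 0.2 0 0 0 -1" --pt "-0.12 -0.016 0.23 0 0 0 -1" --pt "-0.12 -0.016 0.23 0 0 0 -1"

```text
time_s: 11.3
ee_pos: [484.0, 409.2, 213.3]
ee_rot: [-180.0, -0.1, 7.6]
force: [-0.7, -0.0, -1.3]
gripper_width: 22.1
gripper_force: 50.0
```

Run:
```python
from h import *
d=wrist('w5');s=env.state();print(s['ee_pos'],s['ee_rot'],s['gripper_width'])
```

```text
[483.25649453 408.66398488 211.63243753] [1.79932327e+02 9.55914044e-02 7.63657564e+00] 21.953260697083177
```

View pics/w5.png

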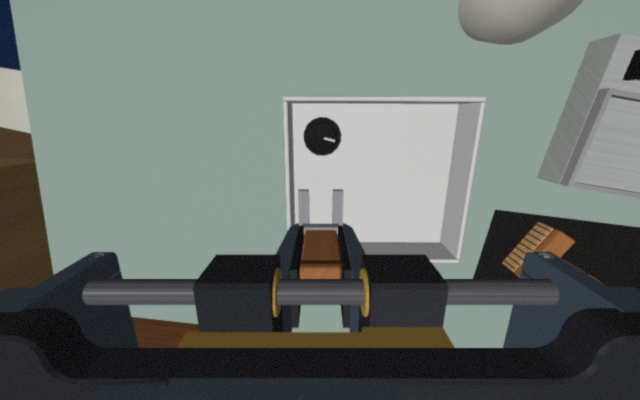

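The knob stands in the crate at (322,137) and the fork is clean. Knob 4 next.

send_rows --pt "0.05 -0.1 0 0 0 -0.03 -1" --pt "0.1 -0.22 0 0 0 -0.08 -1" --pt "0.15 -0.34 0 0 0 -0.12 -1" --pt "0.2 -0.46 0 0 0 -0.152 -1" --pt "0.242 -0.58 0 0 0 -0.152 -1" --pt "0.242 -0.7 0 0 0 -0.152 -1" --pt "0.242 -0.793 0 0 0 -0.152 -1" --pt "0.242 -0.793 0 0 0 -0.152 -1" --pt "0.242 -0.793 0 0 0 -0.152 -1" --pt "0.242 -0.793 -0.08 0 0 -0.152 -1" --pt "0.242 -0.793 -0.15 0 0 -0.152 -1" --pt "0.242 -0.793 -0.162 0 0 -0.152 -1" --pt "0.242 -0.793 -0.162 0 0 -0.152 -1" --pt "0.242 -0.793 -0.162 0 0 -0.152 -1" --pt "0.272 -0.794 -0.162 0 0 -0.152 -1" --pt "0.302 -0.795 -0.162 0 0 -0.152 -1" --pt "0.332 -0.796 -0.162 0 0 -0.152 -1" --pt "0.363 -0.797 -0.162 0 0 -0.152 -1" --pt "0.363 -0.797 -0.162 0 0 -0.152 -1" --pt "0.363 -0.797 -0.162 0 0 -0.152 -1"

```text
time_s: 13.85
ee_pos: [665.0, 10.5, 132.1]
ee_rot: [180.0, 0.0, -1.5]
force: [-0.2, 0.5, -1.2]
gripper_width: 21.7
gripper_force: 50.0
```

send_rows --pt "0 0 0.015 0 0 0 -1" --pt "0 0 0.03 0 0 0 -1" --pt "0 0 0.045 0 0 0 -1" --pt "0 0 0.06 0 0 0 -1" --pt "0 0 0.09 0 0 0 -1" --pt "0 0 0.13 0 0 0 -1" --pt "0 0 0.162 0 0 0 -1" --pt "-0.1 0 0.162 0 0 0 -1" --pt "-0.18 0.05 0.162 0 0 0.05 -1" --pt "-0.224 0.15 0.162 0 0 0.1 -1" --pt "-0.224 0.26 0.162 0 0 0.152 -1" --pt "-0.224 0.37 0.162 0 0 0.152 -1" --pt "-0.224 0.48 0.162 0 0 0.152 -1" --pt "-0.224 0.59 0.162 0 0 0.152 -1" --pt "-0.224 0.671 0.162 0 0 0.152 -1" --pt "-0.224 0.671 0.162 0 0 0.152 -1" --pt "-0.224 0.671 0.162 0 0 0.152 -1"

```text
time_s: 15.98
ee_pos: [553.1, 345.6, 213.3]
ee_rot: [180.0, -0.0, 7.7]
force: [-0.1, -0.0, -1.6]
gripper_width: 21.7
gripper_force: 50.0
```

```bash
cat > p.py <<'E'
import sys
from h import *
# depth under the fork: is a knob held? black pixels between the prongs; area of dark px in wrist region
d=wrist('chk');g=d['pixels'][150:235,290:350].max(2);s=env.state()
print('dark',(g<45).mean().round(3),s['ee_pos'].round(1),s['ee_rot'].round(1),s['force'].round(1),s['gripper_width'].round(1))
E
python3 p.py
python3 - <<'E'
import cv2
for f in('w3','w5'):
    g=cv2.imread(f'pics/{f}.png')[150:235,290:350].max(2);print(f,(g<45).mean())
E
```

```text
w3 0.2496078431372549
w5 0.031176470588235295Traceback (most recent call last):
  File "p.py", line 5, in <module>
    print('dark',(g<45).mean().round(3),s['ee_pos'].round(1),s['ee_rot'].round(1),s['force'].round(1),s['gripper_width'].round(1))
                                                                                                      ^^^^^^^^^^^^^^^^^^^^^^^^
AttributeError: 'float' object has no attribute 'round'
```

```bash
sed -i "s/s\['gripper_width'\].round(1)/round(s['gripper_width'],1)/" p.py; python3 p.py
```

```text
dark 0.322 [553.3 344.9 213.4] [180.   -0.    7.6] [-1.   0.1 -2.2] 21.5
```

send_rows --pt "0 0 -0.1 0 0 0 -1" --pt "0 0 -0.18 0 0 0 -1" --pt "0 0 -0.215 0 0 0 -1" --pt "0 0 -0.228 0 0 0 -1" --pt "0 0 -0.228 0 0 0 -1" --pt "0 0 -0.228 0 0 0 -1" --pt "-0.025 -0.003 -0.228 0 0 0 -1" --pt "-0.05 -0.007 -0.228 0 0 0 -1" --pt "-0.075 -0.01 -0.228 0 0 0 -1" --pt "-0.1 -0.013 -0.228 0 0 0 -1" --pt "-0.12 -0.016 -0.228 0 0 0 -1" --pt "-0.12 -0.016 -0.228 0 0 0 -1" --pt "-0.12 -0.016 -0.12 0 0 0 -1" --pt "-0.12 -0.016 0 0 0 0 -1" --pt "-0.12 -0.016 0 0 0 0 -1" --pt "-0.12 -0.016 0 0 0 0 -1"

```text
time_s: 18.08
ee_pos: [492.9, 337.8, 212.4]
ee_rot: [180.0, 0.0, 7.6]
force: [-0.7, -0.1, -2.0]
gripper_width: 21.6
gripper_force: 50.0
```

```bash
python3 p.py
```

```text
dark 0.021 [492.5 337.6 211.4] [1.799e+02 1.000e-01 7.600e+00] [ 0.4 -0.1 -2. ] 21.9
```

send_rows --pt "0.05 -0.1 0 0 0 -0.03 -1" --pt "0.1 -0.22 0 0 0 -0.08 -1" --pt "0.15 -0.34 0 0 0 -0.12 -1" --pt "0.2 -0.46 0 0 0 -0.152 -1" --pt "0.221 -0.58 0 0 0 -0.152 -1" --pt "0.221 -0.69 0 0 0 -0.152 -1" --pt "0.221 -0.778 0 0 0 -0.152 -1" --pt "0.221 -0.778 0 0 0 -0.152 -1" --pt "0.221 -0.778 0 0 0 -0.152 -1" --pt "0.221 -0.778 -0.08 0 0 -0.152 -1" --pt "0.221 -0.778 -0.15 0 0 -0.152 -1" --pt "0.221 -0.778 -0.162 0 0 -0.152 -1" --pt "0.221 -0.778 -0.162 0 0 -0.152 -1" --pt "0.221 -0.778 -0.162 0 0 -0.152 -1" --pt "0.251 -0.779 -0.162 0 0 -0.152 -1" --pt "0.281 -0.78 -0.162 0 0 -0.152 -1" --pt "0.311 -0.781 -0.162 0 0 -0.152 -1" --pt "0.342 -0.782 -0.162 0 0 -0.152 -1" --pt "0.342 -0.782 -0.162 0 0 -0.152 -1" --pt "0.342 -0.782 -0.162 0 0 -0.152 -1"

```text
time_s: 20.62
ee_pos: [664.0, -52.9, 132.1]
ee_rot: [180.0, 0.0, -1.5]
force: [-0.5, -0.9, -2.2]
gripper_width: 21.9
gripper_force: 50.0
```

send_rows --pt "0 0 0.015 0 0 0 -1" --pt "0 0 0.03 0 0 0 -1" --pt "0 0 0.045 0 0 0 -1" --pt "0 0 0.06 0 0 0 -1" --pt "0 0 0.09 0 0 0 -1" --pt "0 0 0.13 0 0 0 -1" --pt "0 0 0.162 0 0 0 -1" --pt "-0.1 0 0.162 0 0 0 -1" --pt "-0.18 0.05 0.162 0 0 0.05 -1" --pt "-0.203 0.15 0.162 0 0 0.1 -1" --pt "-0.203 0.26 0.162 0 0 0.152 -1" --pt "-0.203 0.37 0.162 0 0 0.152 -1" --pt "-0.203 0.48 0.162 0 0 0.152 -1" --pt "-0.203 0.59 0.162 0 0 0.152 -1" --pt "-0.203 0.655 0.162 0 0 0.152 -1" --pt "-0.203 0.655 0.162 0 0 0.152 -1" --pt "-0.203 0.655 0.162 0 0 0.152 -1"

```text
time_s: 22.75
ee_pos: [562.6, 274.1, 213.4]
ee_rot: [180.0, -0.0, 7.6]
force: [-0.3, -0.1, -2.9]
gripper_width: 22.0
gripper_force: 50.0
```

```bash
python3 p.py
```

```text
dark 0.311 [562.7 273.7 213.4] [180.   -0.    7.6] [-0.3 -0.  -1.7] 21.9
```

send_rows --pt "0 0 -0.1 0 0 0 -1" --pt "0 0 -0.18 0 0 0 -1" --pt "0 0 -0.215 0 0 0 -1" --pt "0 0 -0.228 0 0 0 -1" --pt "0 0 -0.228 0 0 0 -1" --pt "0 0 -0.228 0 0 0 -1" --pt "-0.025 -0.003 -0.228 0 0 0 -1" --pt "-0.05 -0.007 -0.228 0 0 0 -1" --pt "-0.075 -0.01 -0.228 0 0 0 -1" --pt "-0.1 -0.013 -0.228 0 0 0 -1" --pt "-0.12 -0.016 -0.228 0 0 0 -1" --pt "-0.12 -0.016 -0.228 0 0 0 -1" --pt "-0.12 -0.016 -0.12 0 0 0 -1" --pt "-0.12 -0.016 0 0 0 0 -1" --pt "-0.12 -0.016 0 0 0 0 -1" --pt "-0.12 -0.016 0 0 0 0 -1"

```text
time_s: 24.8
ee_pos: [502.4, 266.4, 212.4]
ee_rot: [180.0, 0.0, 7.6]
force: [-0.5, -0.2, -2.5]
gripper_width: 21.7
gripper_force: 50.0
```

```bash
python3 p.py
```

```text
dark 0.022 [501.9 266.2 211.5] [1.799e+02 1.000e-01 7.600e+00] [-0.3 -0.3 -2.6] 21.9
```

send_rows --pt "0.05 -0.1 0 0 0 -0.03 -1" --pt "0.1 -0.22 0 0 0 -0.08 -1" --pt "0.15 -0.34 0 0 0 -0.12 -1" --pt "0.199 -0.46 0 0 0 -0.152 -1" --pt "0.199 -0.58 0 0 0 -0.152 -1" --pt "0.199 -0.69 0 0 0 -0.152 -1" --pt "0.199 -0.763 0 0 0 -0.152 -1" --pt "0.199 -0.763 0 0 0 -0.152 -1" --pt "0.199 -0.763 0 0 0 -0.152 -1" --pt "0.199 -0.763 -0.08 0 0 -0.152 -1" --pt "0.199 -0.763 -0.15 0 0 -0.152 -1" --pt "0.199 -0.763 -0.16 0 0 -0.152 -1" --pt "0.199 -0.763 -0.16 0 0 -0.152 -1" --pt "0.199 -0.763 -0.16 0 0 -0.152 -1" --pt "0.229 -0.764 -0.16 0 0 -0.152 -1" --pt "0.259 -0.765 -0.16 0 0 -0.152 -1" --pt "0.289 -0.766 -0.16 0 0 -0.152 -1" --pt "0.32 -0.767 -0.16 0 0 -0.152 -1" --pt "0.32 -0.767 -0.16 0 0 -0.152 -1" --pt "0.32 -0.767 -0.16 0 0 -0.152 -1"

```text
time_s: 27.35
ee_pos: [662.5, -116.9, 133.1]
ee_rot: [180.0, 0.0, -1.5]
force: [-0.2, 0.2, -1.7]
gripper_width: 21.8
gripper_force: 50.0
```

send_rows --pt "0 0 0.015 0 0 0 -1" --pt "0 0 0.03 0 0 0 -1" --pt "0 0 0.045 0 0 0 -1" --pt "0 0 0.06 0 0 0 -1" --pt "0 0 0.09 0 0 0 -1" --pt "0 0 0.13 0 0 0 -1" --pt "0 0 0.16 0 0 0 -1" --pt "-0.1 0 0.16 0 0 0 -1" --pt "-0.2 0.05 0.16 0 0 0.05 -1" --pt "-0.28 0.15 0.16 0 0 0.1 -1" --pt "-0.338 0.26 0.16 0 0 0.152 -1" --pt "-0.338 0.37 0.16 0 0 0.152 -1" --pt "-0.338 0.49 0.16 0 0 0.152 -1" --pt "-0.338 0.61 0.16 0 0 0.152 -1" --pt "-0.338 0.73 0.16 0 0 0.152 -1" --pt "-0.338 0.85 0.16 0 0 0.152 -1" --pt "-0.338 0.95 0.16 0 0 0.152 -1" --pt "-0.338 0.984 0.16 0 0 0.152 -1" --pt "-0.338 0.984 0.16 0 0 0.152 -1" --pt "-0.338 0.984 0.16 0 0 0.152 -1"

```text
time_s: 29.85
ee_pos: [493.7, 373.6, 213.2]
ee_rot: [179.9, 0.0, 7.6]
force: [-0.6, 0.5, -1.6]
gripper_width: 21.5
gripper_force: 50.0
```

```bash
python3 p.py
```

```text
dark 0.336 [493.8 373.5 213.3] [180.    0.    7.6] [ 0.9 -0.2 -2.2] 21.8
```

Run:
```python
import cv2
cv2.imwrite('pics/chk4.png',cv2.imread('pics/chk.png')[0:300,160:560])
```

```text
(no output)
```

View pics/chk4.png

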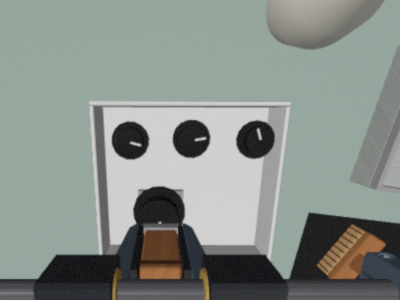

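Three knobs stand in the crate at crop (130,140), (191,138) and (256,139). The fourth is on the fork at (160,210), clear of the others, so I'll lower it.

send_rows --pt "0 0 -0.1 0 0 0 -1" --pt "0 0 -0.18 0 0 0 -1" --pt "0 0 -0.215 0 0 0 -1" --pt "0 0 -0.228 0 0 0 -1" --pt "0 0 -0.228 0 0 0 -1" --pt "0 0 -0.228 0 0 0 -1" --pt "-0.025 -0.003 -0.228 0 0 0 -1" --pt "-0.05 -0.007 -0.228 0 0 0 -1" --pt "-0.075 -0.01 -0.228 0 0 0 -1" --pt "-0.1 -0.013 -0.228 0 0 0 -1" --pt "-0.1 -0.013 -0.228 0 0 0 -1" --pt "-0.1 -0.013 -0.228 0 0 0 -1" --pt "-0.1 -0.013 -0.12 0 0 0 -1" --pt "-0.1 -0.013 0 0 0 0 -1" --pt "-0.1 -0.013 0 0 0 0 -1" --pt "-0.1 -0.013 0 0 0 0 -1"

```text
time_s: 31.9
ee_pos: [443.5, 368.3, 212.4]
ee_rot: [180.0, 0.0, 7.6]
force: [-0.9, 0.0, -2.5]
gripper_width: 21.6
gripper_force: 50.0
```

```bash
python3 p.py
```

```text
dark 0.071 [443.1 368.  211.4] [1.799e+02 1.000e-01 7.600e+00] [-0.7 -0.1 -2.6] 21.6
```

send_rows --pt "0.05 -0.1 0 0 0 -0.03 -1" --pt "0.1 -0.22 0 0 0 -0.08 -1" --pt "0.15 -0.34 0 0 0 -0.12 -1" --pt "0.2 -0.46 0 0 0 -0.152 -1" --pt "0.27 -0.58 0 0 0 -0.152 -1" --pt "0.313 -0.7 0 0 0 -0.152 -1" --pt "0.313 -0.82 0 0 0 -0.152 -1" --pt "0.313 -0.9 0 0 0 -0.152 -1" --pt "0.313 -0.95 0 0 0 -0.152 -1" --pt "0.313 -0.95 0 0 0 -0.152 -1" --pt "0.313 -0.95 0 0 0 -0.152 -1"

```text
time_s: 33.33
ee_pos: [599.6, -105.6, 211.6]
ee_rot: [-179.9, 0.2, -1.5]
force: [-0.2, -0.7, -1.7]
gripper_width: 21.8
gripper_force: 50.0
```

send_rows --pt "0 -0.08 0 0 0 0 -1" --pt "0 -0.144 0 0 0 0 -1" --pt "0 -0.144 0 0 0 0 -1" --pt "0 -0.144 -0.08 0 0 0 -1" --pt "0 -0.144 -0.15 0 0 0 -1" --pt "0 -0.144 -0.16 0 0 0 -1" --pt "0 -0.144 -0.16 0 0 0 -1" --pt "0 -0.144 -0.16 0 0 0 -1" --pt "0.03 -0.145 -0.16 0 0 0 -1" --pt "0.06 -0.146 -0.16 0 0 0 -1" --pt "0.09 -0.147 -0.16 0 0 0 -1" --pt "0.12 -0.148 -0.16 0 0 0 -1" --pt "0.12 -0.148 -0.16 0 0 0 -1" --pt "0.12 -0.148 -0.16 0 0 0 -1"

```text
time_s: 35.08
ee_pos: [660.1, -180.4, 133.1]
ee_rot: [180.0, 0.0, -1.5]
force: [-0.1, 0.7, -1.8]
gripper_width: 22.1
gripper_force: 50.0
```

send_rows --pt "0 0 0.015 0 0 0 -1" --pt "0 0 0.03 0 0 0 -1" --pt "0 0 0.045 0 0 0 -1" --pt "0 0 0.06 0 0 0 -1" --pt "0 0 0.09 0 0 0 -1" --pt "0 0 0.13 0 0 0 -1" --pt "0 0 0.16 0 0 0 -1" --pt "-0.1 0 0.16 0 0 0 -1" --pt "-0.2 0.05 0.16 0 0 0.05 -1" --pt "-0.28 0.15 0.16 0 0 0.1 -1" --pt "-0.313 0.26 0.16 0 0 0.152 -1" --pt "-0.313 0.37 0.16 0 0 0.152 -1" --pt "-0.313 0.49 0.16 0 0 0.152 -1" --pt "-0.313 0.61 0.16 0 0 0.152 -1" --pt "-0.313 0.73 0.16 0 0 0.152 -1" --pt "-0.313 0.85 0.16 0 0 0.152 -1" --pt "-0.313 0.94 0.16 0 0 0.152 -1" --pt "-0.313 0.965 0.16 0 0 0.152 -1" --pt "-0.313 0.965 0.16 0 0 0.152 -1" --pt "-0.313 0.965 0.16 0 0 0.152 -1"

```text
time_s: 37.58
ee_pos: [503.7, 300.7, 213.2]
ee_rot: [180.0, 0.0, 7.6]
force: [0.6, -0.3, -1.1]
gripper_width: 21.8
gripper_force: 50.0
```

```bash
python3 p.py
```

```text
dark 0.337 [503.7 300.6 213.2] [180.    0.    7.6] [-0.6 -0.4 -1.6] 22.0
```

send_rows --pt "0 0 -0.1 0 0 0 -1" --pt "0 0 -0.18 0 0 0 -1" --pt "0 0 -0.215 0 0 0 -1" --pt "0 0 -0.228 0 0 0 -1" --pt "0 0 -0.228 0 0 0 -1" --pt "0 0 -0.228 0 0 0 -1" --pt "-0.025 -0.003 -0.228 0 0 0 -1" --pt "-0.05 -0.007 -0.228 0 0 0 -1" --pt "-0.075 -0.01 -0.228 0 0 0 -1" --pt "-0.1 -0.013 -0.228 0 0 0 -1" --pt "-0.1 -0.013 -0.228 0 0 0 -1" --pt "-0.1 -0.013 -0.228 0 0 0 -1" --pt "-0.1 -0.013 -0.12 0 0 0 -1" --pt "-0.1 -0.013 0 0 0 0 -1" --pt "-0.1 -0.013 0 0 0 0 -1" --pt "-0.1 -0.013 0 0 0 0 -1"

```text
time_s: 39.62
ee_pos: [453.5, 295.3, 212.4]
ee_rot: [180.0, 0.0, 7.6]
force: [-0.6, -0.2, -1.8]
gripper_width: 21.5
gripper_force: 50.0
```

```bash
python3 p.py;python3 - <<'E'
import cv2
cv2.imwrite('pics/chk5.png',cv2.imread('pics/chk.png')[0:300,160:640])
E
```

```text
dark 0.065 [453.  295.1 211.5] [1.799e+02 1.000e-01 7.600e+00] [-0.3  0.5 -1.9] 21.5
```

View pics/chk5.png

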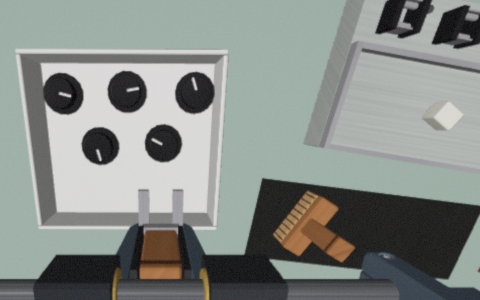

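All five knobs stand in the crate. I'll put the puller back on the mat.

send_rows --pt "0 -0.1 0 0 0 -0.05 -1" --pt "-0.05 -0.22 0 0 0 -0.1 -1" --pt "-0.05 -0.34 0 0 0 -0.152 -1" --pt "-0.05 -0.46 0 0 0 -0.152 -1" --pt "-0.05 -0.58 0 0 0 -0.152 -1" --pt "-0.05 -0.7 0 0 0 -0.152 -1" --pt "-0.05 -0.8 0 0 0 -0.152 -1" --pt "-0.05 -0.83 0 0 0 -0.152 -1" --pt "-0.05 -0.83 0 0 0 -0.152 -1" --pt "-0.05 -0.83 -0.1 0 0 -0.152 -1" --pt "-0.05 -0.83 -0.2 0 0 -0.152 -1" --pt "-0.05 -0.83 -0.26 0 0 -0.152 -1" --pt "-0.05 -0.83 -0.28 0 0 -0.152 -1" --pt "-0.05 -0.83 -0.29 0 0 -0.152 -1" --pt "-0.05 -0.83 -0.293 0 0 -0.152 -1" --pt "-0.05 -0.83 -0.293 0 0 -0.152 -1" --pt "-0.05 -0.83 -0.293 0 0 -0.152 -1"

```text
time_s: 41.8
ee_pos: [429.1, -119.5, 67.2]
ee_rot: [180.0, -0.1, -1.5]
force: [0.0, 0.0, -2.6]
gripper_width: 21.8
gripper_force: 50.0
```

send_rows --pt "0 0 -0.003 0 0 0 -1" --pt "0 0 -0.003 0 0 0 -1" --pt "0 0 -0.003 0 0 0 1" --pt "0 0 -0.003 0 0 0 1" --pt "0 0 -0.003 0 0 0 1" --pt "0 0 -0.003 0 0 0 1" --pt "0 0 -0.003 0 0 0 1" --pt "0 0 -0.003 0 0 0 1" --pt "0 0 0.05 0 0 0 1" --pt "0 0 0.15 0 0 0 1" --pt "0 0 0.26 0 0 0 1" --pt "0 0 0.3 0 0 0 1" --pt "0 0.1 0.3 0 0 -0.1 1" --pt "0 0.2 0.3 0 0 -0.25 1" --pt "-0.004 0.3 0.3 0 0 -0.368 1" --pt "-0.004 0.4 0.3 0 0 -0.368 1" --pt "-0.004 0.426 0.3 0 0 -0.368 1" --pt "-0.004 0.426 0.3 0 0 -0.368 1" --pt "-0.004 0.426 0.3 0 0 -0.368 1"

```text
time_s: 44.18
ee_pos: [426.6, 92.6, 216.4]
ee_rot: [180.0, -0.0, -23.6]
force: [-0.6, 0.3, 0.7]
gripper_width: 91.3
gripper_force: 0.0
```

Run:
```python
from h import *
d=wrist('w6');s=env.state();print(s['ee_pos'],s['ee_rot'])
P=cloud(d)
m=(P[...,2]>100)&(P[...,2]<116)&(abs(P[...,0]-427)<40)&(abs(P[...,1]-94)<40)
print('handle',m.sum(),P[m].mean(0),P[m].min(0),P[m].max(0))
m=(P[...,2]>38)&(P[...,2]<52)&(abs(P[...,0]-427)<60)&(abs(P[...,1]-94)<60)
q=P[m][:,:2].astype(np.float32);print('head',m.sum(),cv2.minAreaRect(q))
a=cv2.imread('pics/w6.png');e=snap('top','top2');b=cv2.imread('pics/top2.png')
cv2.imwrite('pics/v6.png',np.vstack([cv2.resize(a,(480,300)),cv2.resize(b[125:265,190:430],(480,280))]))
```

```text
[426.63239326  92.46961336 216.42569133] [ 1.79964491e+02 -2.71989185e-03 -2.36457604e+01]
handle 477 [427.5066764   95.22774282 107.16580333] [412.06926374  81.55866127 100.07153303] [440.67224343 110.60615769 110.23412985]
head 736 ((426.7084655761719, 95.59980010986328), (27.684185028076172, 78.71289825439453), 66.86791229248047)
```

View pics/v6.png

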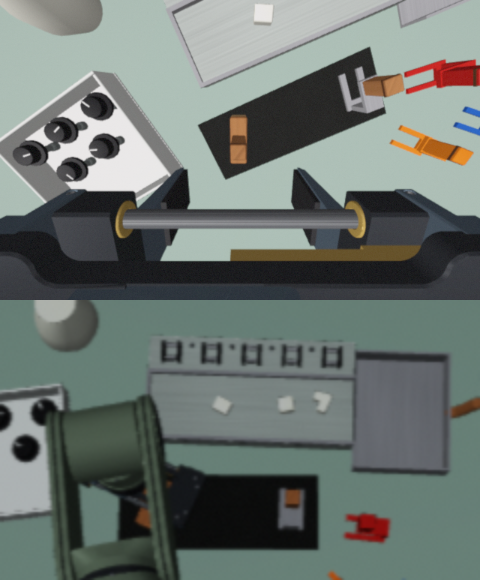

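The puller stands on the mat, all five sockets are empty, and the brush is centred under the gripper. I'll grasp the brush.

send_rows --pt "0.001 0.005 -0.1 0 0 0 1" --pt "0.001 0.005 -0.2 0 0 0 1" --pt "0.001 0.005 -0.27 0 0 0 1" --pt "0.001 0.005 -0.303 0 0 0 1" --pt "0.001 0.005 -0.303 0 0 0 1" --pt "0.001 0.005 -0.303 0 0 0 1" --pt "0.001 0.005 -0.303 0 0 0 -1" --pt "0.001 0.005 -0.303 0 0 0 -1" --pt "0.001 0.005 -0.303 0 0 0 -1" --pt "0.001 0.005 -0.303 0 0 0 -1" --pt "0.001 0.005 -0.303 0 0 0 -1" --pt "0.001 0.005 -0.303 0 0 0 -1" --pt "0.001 0.005 -0.303 0 0 0 -1" --pt "0.001 0.005 -0.303 0 0 0 -1" --pt "0.001 0.005 -0.303 0 0 0 -1" --pt "0.001 0.005 -0.303 0 0 0 -1"

```text
time_s: 46.28
ee_pos: [427.1, 96.1, 64.9]
ee_rot: [180.0, 0.0, -23.6]
force: [-0.1, 0.5, -0.7]
gripper_width: 21.9
gripper_force: 50.0
```

send_rows --pt "0 0 0.08 0 0 0 -1" --pt "0 0 0.16 0 0 0 -1" --pt "0 0 0.25 0 0 0 -1" --pt "0.1 -0.01 0.25 0 0 0.12 -1" --pt "0.2 -0.02 0.25 0 0 0.25 -1" --pt "0.312 -0.042 0.25 0 0 0.368 -1" --pt "0.312 -0.042 0.25 0 0 0.368 -1" --pt "0.312 -0.042 0.25 0 0 0.368 -1" --pt "0.312 -0.042 0.25 0 0 0.368 -1"

```text
time_s: 47.4
ee_pos: [581.9, 75.3, 190.0]
ee_rot: [180.0, 0.0, -1.5]
force: [0.2, 0.4, -1.2]
gripper_width: 21.8
gripper_force: 50.0
```

```bash
cat > c.py <<'E'
from h import *
d=snap('top','topc');s=env.state();print(s['ee_pos'].round(1),s['ee_rot'].round(1),s['gripper_width'])
p=d['pixels'].astype(int);m=((p.min(2)>165)&(p.max(2)-p.min(2)<25)).astype(np.uint8)
n,l,st,c=cv2.connectedComponentsWithStats(m)
for i in range(1,n):
    if 8<st[i,4]<200 and 255<c[i,0]<420 and 140<c[i,1]<220: print(c[i].round(1),st[i,4],at_z(d,*c[i],58 if c[i,0]<366 else 22).round(1))
E
python3 c.py
```

```text
[582.   75.4 190.3] [180.    0.   -1.5] 21.744784241620586
[351.  174.7] 36 [ 589.8 -166.1   58. ]
[300.5 176.9] 37 [581.3  -7.5  58. ]
[332.4 176.5] 34 [ 583.5 -107.6   58. ]
```

send_rows --pt "0.002 0 -0.1 0 0 0 -1" --pt "0.002 0 -0.16 0 0 0 -1" --pt "0.002 0 -0.176 0 0 0 -1" --pt "0.002 0 -0.176 0 0 0 -1" --pt "0.002 0 -0.176 0 0 0 -1"

```text
time_s: 48.08
ee_pos: [584.5, 75.3, 103.1]
ee_rot: [-180.0, -0.1, -1.5]
force: [0.5, -0.0, -0.8]
gripper_width: 22.0
gripper_force: 50.0
```

send_rows --pt "-0.001 -0.01 -0.001 0 0 0 -1" --pt "-0.002 -0.03 -0.001 0 0 0 -1" --pt "-0.003 -0.06 -0.001 0 0 0 -1" --pt "-0.004 -0.09 -0.001 0 0 0 -1" --pt "-0.005 -0.12 -0.001 0 0 0 -1" --pt "-0.006 -0.15 -0.001 0 0 0 -1" --pt "-0.006 -0.18 -0.001 0 0 0 -1" --pt "-0.007 -0.21 -0.001 0 0 0 -1" --pt "-0.008 -0.24 -0.001 0 0 0 -1" --pt "-0.009 -0.27 -0.001 0 0 0 -1" --pt "-0.01 -0.3 -0.001 0 0 0 -1" --pt "-0.01 -0.33 -0.001 0 0 0 -1" --pt "-0.011 -0.36 -0.001 0 0 0 -1" --pt "-0.012 -0.39 -0.001 0 0 0 -1" --pt "-0.013 -0.42 -0.001 0 0 0 -1" --pt "-0.013 -0.45 -0.001 0 0 0 -1" --pt "-0.014 -0.48 -0.001 0 0 0 -1"

```text
time_s: 50.2
ee_pos: [577.0, -165.0, 101.9]
ee_rot: [-179.9, -0.0, -1.5]
force: [0.2, 7.9, 6.9]
gripper_width: 21.9
gripper_force: 50.0
```

```bash
python3 c.py
```

```text
[ 577.  -167.   101.9] [180.   -0.   -1.5] 21.728861401099216
```

send_rows --pt "-0.001 -0.03 0.001 0 0 0 -1" --pt "-0.001 -0.06 0.001 0 0 0 -1" --pt "-0.002 -0.09 0.001 0 0 0 -1" --pt "-0.003 -0.12 0.001 0 0 0 -1" --pt "-0.004 -0.15 0.001 0 0 0 -1" --pt "-0.005 -0.18 0.001 0 0 0 -1" --pt "-0.005 -0.18 0.001 0 0 0 -1" --pt "-0.005 -0.18 0.12 0 0 0 -1" --pt "-0.005 -0.18 0.2 0 0 0 -1" --pt "-0.005 -0.08 0.25 0 0 0 -1" --pt "-0.005 0.1 0.25 0 0 0 -1" --pt "-0.005 0.2 0.25 0 0 0 -1" --pt "-0.005 0.3 0.25 0 0 0 -1" --pt "-0.005 0.4 0.25 0 0 0 -1" --pt "-0.005 0.4 0.25 0 0 0 -1"

```text
time_s: 52.12
ee_pos: [574.0, 38.8, 226.3]
ee_rot: [-180.0, 0.0, -1.2]
force: [0.1, 0.1, -1.1]
gripper_width: 21.9
gripper_force: 50.0
```

```bash
python3 c.py
python3 - <<'E'
import cv2
cv2.imwrite('pics/v7.png',cv2.resize(cv2.imread('pics/topc.png')[130:230,240:440],None,fx=4,fy=4,interpolation=cv2.INTER_CUBIC))
E
```

```text
[574.2  36.7 226.3] [180.    0.   -1.3] 21.757667527431842
[378.4 170.8] 38 [ 611.4 -256.    22. ]
[370. 181.] 15 [ 577.8 -228.9   22. ]
[385.8 181.7] 36 [ 576.  -279.2   22. ]
```

View pics/v7.png

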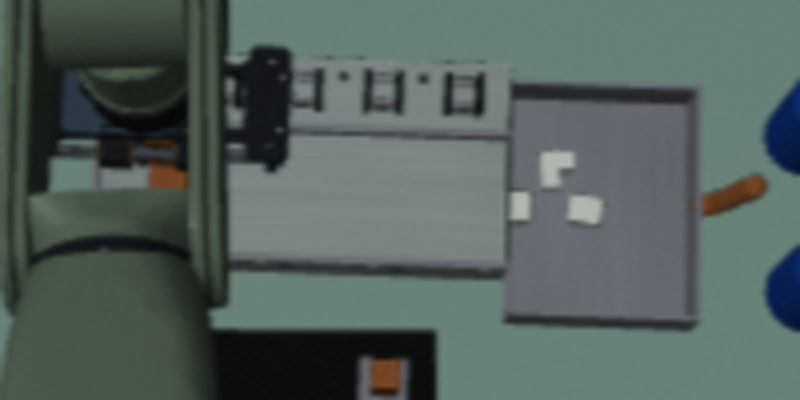

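Run:
```python
from h import *
P=cloud(load('topc'));p=load('topc')['pixels'].astype(int)
for v in range(174,188): print(v,[(int(P[v,u,1]),int(P[v,u,2]),p[v,u].min()) for u in range(365,375)])
```

```text
174 [(-211, 39, np.int64(115)), (-215, 31, np.int64(85)), (-220, 11, np.int64(73)), (-223, 9, np.int64(94)), (-227, 7, np.int64(102)), (-230, 9, np.int64(104)), (-234, -1, np.int64(103)), (-237, 4, np.int64(103)), (-240, 6, np.int64(103)), (-243, 7, np.int64(111))]
175 [(-211, 40, np.int64(113)), (-214, 41, np.int64(83)), (-221, 2, np.int64(73)), (-223, 6, np.int64(93)), (-227, 4, np.int64(102)), (-231, -3, np.int64(103)), (-233, 3, np.int64(103)), (-236, 8, np.int64(102)), (-240, 4, np.int64(102)), (-242, 11, np.int64(109))]
176 [(-211, 41, np.int64(114)), (-215, 28, np.int64(84)), (-220, 5, np.int64(71)), (-223, 6, np.int64(91)), (-227, 7, np.int64(98)), (-230, 2, np.int64(101)), (-234, 0, np.int64(102)), (-236, 10, np.int64(103)), (-240, 0, np.int64(104)), (-243, 1, np.int64(108))]
177 [(-211, 39, np.int64(115)), (-215, 32, np.int64(84)), (-221, 2, np.int64(66)), (-223, 6, np.int64(82)), (-227, 5, np.int64(92)), (-230, 3, np.int64(94)), (-234, 0, np.int64(101)), (-236, 8, np.int64(103)), (-239, 14, np.int64(102)), (-243, 5, np.int64(104))]
178 [(-211, 37, np.int64(122)), (-215, 28
[... 1949 characters left out ...]
19, np.int64(83)), (-225, 26, np.int64(83)), (-229, 18, np.int64(84)), (-231, 24, np.int64(89)), (-236, 3, np.int64(97)), (-239, 10, np.int64(101)), (-243, 3, np.int64(103))]
186 [(-211, 32, np.int64(119)), (-214, 36, np.int64(86)), (-221, 0, np.int64(72)), (-224, 2, np.int64(86)), (-226, 6, np.int64(89)), (-230, 0, np.int64(91)), (-233, 8, np.int64(96)), (-236, 7, np.int64(101)), (-240, 3, np.int64(103)), (-243, 3, np.int64(103))]
187 [(-211, 35, np.int64(118)), (-214, 35, np.int64(85)), (-220, 0, np.int64(78)), (-223, 6, np.int64(96)), (-226, 5, np.int64(100)), (-230, -2, np.int64(102)), (-233, 4, np.int64(102)), (-236, 5, np.int64(102)), (-239, 7, np.int64(103)), (-243, 4, np.int64(104))]
```

All three chunks lie in the pan at crop (556,168), (584,209) and (519,206). The last stands on its side against the mouth wall with its top at z about 29, so it counts as inside. I'll put the brush back.

send_rows --pt "-0.1 0.04 0 0 0 0 -1" --pt "-0.2 0.08 0 0 0 0 -1" --pt "-0.298 0.117 0 0 0 0 -1" --pt "-0.298 0.117 0 0 0 0 -1" --pt "-0.298 0.117 -0.1 0 0 0 -1" --pt "-0.298 0.117 -0.2 0 0 0 -1" --pt "-0.298 0.117 -0.27 0 0 0 -1" --pt "-0.298 0.117 -0.3 0 0 0 -1" --pt "-0.298 0.117 -0.315 0 0 0 -1" --pt "-0.298 0.117 -0.32 0 0 0 -1" --pt "-0.298 0.117 -0.32 0 0 0 -1" --pt "-0.298 0.117 -0.32 0 0 0 -1"

```text
time_s: 53.68
ee_pos: [426.2, 93.7, 67.1]
ee_rot: [-180.0, -0.1, -1.5]
force: [-0.1, 0.4, -1.2]
gripper_width: 21.5
gripper_force: 50.0
```

send_rows --pt "0 0 -0.002 0 0 0 -1" --pt "0 0 -0.003 0 0 0 -1" --pt "0 0 -0.004 0 0 0 -1" --pt "0 0 -0.004 0 0 0 -1"

```text
time_s: 54.18
ee_pos: [425.7, 93.7, 64.9]
ee_rot: [-180.0, -0.0, -1.5]
force: [-1.9, -0.6, 5.2]
gripper_width: 21.7
gripper_force: 50.0
```

Contact (5 N), so I release and back off.

send_rows --pt "0 0 0 0 0 0 1" --pt "0 0 0 0 0 0 1" --pt "0 0 0 0 0 0 1" --pt "0 0 0 0 0 0 1" --pt "0 0 0 0 0 0 1" --pt "0 0 0 0 0 0 1" --pt "0 0 0.1 0 0 0 1" --pt "0 0 0.2 0 0 0 1" --pt "0 0 0.32 0 0 0 1" --pt "-0.1 0 0.4 0 0 0 1" --pt "-0.15 0 0.5 0 0 0 1" --pt "-0.15 0 0.5 0 0 0 1" --pt "-0.15 0 0.5 0 0 0 1" --pt "-0.15 0 0.5 0 0 0 1"

```text
time_s: 55.92
ee_pos: [350.4, 93.5, 313.0]
ee_rot: [179.9, 0.2, -1.5]
force: [-0.2, 0.6, 0.7]
gripper_width: 91.0
gripper_force: 0.0
```

```bash
python3 c.py
python3 - <<'E'
from h import *
wrist('w9');snap('scene','s9')
cv2.imwrite('pics/v9.png',np.vstack([cv2.resize(cv2.imread('pics/w9.png')[0:250],(640,250)),cv2.resize(cv2.imread('pics/s9.png')[130:330,150:470],(544,340))[:, :].copy() if 0 else cv2.copyMakeBorder(cv2.resize(cv2.imread('pics/s9.png')[130:330,150:470],(544,340)),0,0,0,96,0)]))
E
```

```text
[350.5  93.5 313. ] [179.9   0.2  -1.5] 91.33009881201019
[378.1 171.2] 30 [ 610.3 -255.2   22. ]
[369.8 181. ] 13 [ 577.8 -228.4   22. ]
[385.9 182. ] 30 [ 575.  -279.7   22. ]
```

View pics/v9.png

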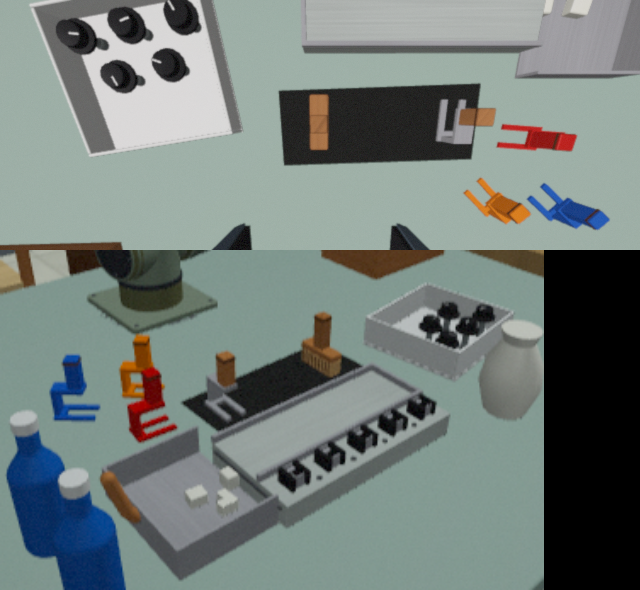

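The five knobs are in the crate and the trough is empty. The three chunks are in the pan, and both tools stand upright on the mat. Handing in.

```bash
python3 -c "
from workcell import env
print(env.job_done())"
```

```text
the job is handed in; nothing more can be done
None
```

I handed the job in at about 56 s of the 210 s, without being shown a verdict: in the last pictures all five knobs are in the crate, all three chunks are in the dustpan, the puller and brush stand upright on the mat, and the bottles and vase were left alone.

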